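Offer up a keyguard over a four-key switch panel

ROBOT

A 6-joint arm with a two-finger parallel gripper is mounted at the origin on the work surface. World frame = base frame: x ahead of the robot, y to its left, z up, the work surface at z = 0. Lengths are in m, angles in rad, forces in N, time in s.
With the tool pointing down it reaches from about 0.375 to 0.975 m from the base axis. Payload 3.8 kg.
Tool frame: the origin (TCP) lies midway between the tips of the shut fingers; the grasp point (between the pads) lies 19 mm behind it; x points along the fingers, y is the direction in which the jaws open and shut, and the axes are right-handed (so a half turn about x gives the same grasp; the last joint's range is limited). The gripper opens to 88 mm and grips with 3 to 60 N. Pads are 18 mm wide; open, the fingers measure 123 mm over their backs; the gripper's body (75 mm by 187 mm) begins 45 mm behind the grasp point.
Start: joints at [-0.037, 0.264, 1.604, -0, 1.274, -0.037], TCP at [0.675, -0, 0.239] pointing down, gripper open.
Joint ranges: [-2.63, 2.63], [-0.94, 2.18], [0.31, 2.57], [-1.31, 4.45], [0, 2.66], [-2.55, 2.55]. Speed limits (rad/s): [2.57, 2.57, 3.14, 3.14, 3.14, 3.14].

INTERFACE

Orientations are given as a rotation vector (axis times angle).
In Python, from cell import manip, inverse_kinematics, cams, order gives the robot as it stands. Calls block until the motion is done:
- manip.move_pose(position, orientation): joint-space move of the TCP to a pose.
- manip.move_linear(position, rate=0.15, rot=None): straight line of the TCP; rot=None keeps the orientation; rate is the mean speed in m/s.
- manip.set_joints(angles): joint-space move.
- manip.set_gripper(opening, force=None): finger opening in m; force is the grip in N (None keeps the last); returns when the fingers have stopped.
- manip.dwell(seconds).
- inverse_kinematics(position, orientation): joint angles nearest the present ones, or None.
- manip.state(): the state.
- cams.capture(name): name is "scene" or "side" or "wrist"; returns a dict with "image" (384x512x3 uint8, blue, green, red), "z_map" (384x512 float32, m along the optical axis (not along the pixel's ray), 0 where there is no reading), "intrinsics" (3x3 intrinsics, pixels), "position" and "orientation" of the camera in the world; the wrist camera has in their place "T_tool_cam" (4x4, takes a point from camera to tool coordinates, whose origin is the TCP and whose axes are the tool frame's). Camera axes: x right, y down, z forward; pixel columns grow to the right and rows downward; lengths in m; the calibration is good to about 2 mm. A picture is of the moment at which its call begins: read the wrist's pose just before it.
A pose or a line that the arm cannot do raises manip.IKError and nothing moves.
- order.close_job(): hands the job in, once; it reports no verdict.
The state is a dict: "clock": time; "joint_pos": joint angles; "joint_velocities": joint speeds; "tau": joint torques, N m; "tool_pos": TCP position; "tcp_rot": TCP orientation; "contact_force": force on the tool from outside, world axes, zero at the start; "moment": the same for the moment, N m; "gripper_width": finger opening in m.
Only numpy, scipy, OpenCV 4.12 (cv2) and the standard library are available. Lean on these libraries where they do the work, as an engineer would, in place of code of your own. Each camera call takes 0.05 s, during which the arm holds its last target.

TASK

First clear away the small finger switch left lying on the dark grey four-key panel: put it in the light grey parts tray. Then pick up the yellow keyguard, carry it over the tray and joystick without touching them or knocking the other loose things on the table, and finish while still holding it, level and still, about a centimetre above the panel's face and lined up so that each key sits in the middle of its opening, so that the therapist can check the fit before it is stuck down. Its underside is sticky: it must never touch the panel, and you do not put it down or let go of it at the end.

Things in the scene. Friction and masses are not known exactly. Their poses are not given: they have to be found in the camera images.
- panel: dark grey four-key panel fixed to the table left or right of the joystick: 224 mm long (its x) x 72 mm (its y), face 24 mm above the table, origin at the centre of its underside, z up. Square keys (red, white, green, blue), 28 mm wide, 2 mm proud of the face, in a row at x = -75, -25, 25, 75 mm.
- panel_face (a point): centre of the panel's face (24 mm above the table; key tops are 2 mm higher), axes as the panel's
- guard: loose yellow keyguard, a rigid plate 210 (its x) x 62 (its y) x 12 mm, 60 to 120 g, lying flat on the bare table on the other side of the joystick from the panel; origin at the centre of its underside. Square 40 mm openings at x = -75, -25, 25, 75 mm, 10 mm bars between. Grip it from above across its 62 mm width at mid-length (its centre of mass). Half a turn makes no difference.
- switch: loose finger switch, black with an orange label, 58 mm long (its x) x 22 mm wide (its y) x 14 mm high, 20 to 45 g, lying flat on top of the panel's keys, roughly along the row. Origin at the centre of its underside, z up.
- tray: light grey open parts tray, fixed on the black mat (mat top 6 mm above the table): 130 mm (its x) x 200 mm (its y), 30 mm high, walls 3 mm, floor 3 mm. Origin at the centre of its underside, z up. A spare green-labelled finger switch of the same size lies in it about 72 mm towards +y from the centre, its length along the tray's x; the rest is empty.
- joystick: beige joystick box fixed on the black mat between panel and guard, beyond the tray: 130 mm (its x) x 115 mm (its y), top 64 mm above the table, with a sprung stick in its middle ending in a red ball of 35 mm diameter. Origin at the centre of its underside, z up.
- stick_top (a point): top of the joystick's red ball, about 133 mm above the table; the stick is sprung and must not be pushed
- big_button: bystander: loose round red button switch on a black base, 72 mm in diameter, 23 mm high, beyond the work area. Origin at the centre of its underside.
- t_handle: bystander: loose green T-handle for a joystick, lying flat, bar 85 mm long and 22 mm thick, stem 30 mm. Origin on the table at the end of the stem.
- tape_roll: bystander: black roll of tape lying flat, 84 mm in diameter, 24 mm high. Origin at the centre of its underside.
- mouse: bystander: white computer mouse, 105 x 60 x 30 mm. Origin at the centre of its underside.
- screwdriver: bystander: screwdriver lying on the table at the left, 170 mm long. Origin near its middle.

How it is judged:
By the outcome, as a careful person would: the job done as asked, in the order asked, and still so for the second after the job is handed in, while the arm keeps its last pose, push and grip.
It also fails if it takes over 64 s, if anything falls off the work surface, if the arm or the gripper's body presses on something with over 40 N, if the wrist force passes 120 N, or if a joint passes its speed limit or range.

## Working session

There is one attempt and no reset: what is moved stays moved. The work goes in short steps, each a Python script; the robot and the scene stay as the last script left them, time stands still between calls to the robot, and variables do not carry over. Pictures are saved under pics/ and viewed, and the job is handed in when it is done.

```bash
ls; mkdir -p pics
python3 - <<'E'
from cell import manip, cams
import cv2,numpy as np
s=manip.state();print(s['clock'],s['tool_pos'],s['tcp_rot'],s['gripper_width'])
for n in ['scene','side','wrist']:
    c=cams.capture(n);cv2.imwrite(f'pics/{n}0.png',c['image']);np.savez(f'{n}0.npz',**c)
    print(n,c['intrinsics'].tolist(),c.get('position'),c.get('orientation'),c.get('T_tool_cam'))
E
```

```text
pics
0.0 [ 6.74288472e-01 -9.48246429e-07  2.37388132e-01] [ 1.20819201  1.21088608 -1.21080735] 0.0880407879548134
scene [[385.0521323731014, 0.0, 263.0627794054151], [0.0, 385.0521323731014, 197.51193962141812], [0.0, 0.0, 1.0]] [ 1.09295286 -0.49692638  1.12421608] [-2.41069835 -0.99314078  0.30707168] None
side [[429.43715361582895, 0.0, 255.74345019911678], [0.0, 429.43715361582895, 185.90531330401961], [0.0, 0.0, 1.0]] [-0.16052099  0.7504862   0.83317925] [-0.92275239  2.3128811  -1.25686645] None
wrist [[318.41711399929585, 0.0, 252.39626643514865], [0.0, 318.41711399929585, 195.79226551597824], [0.0, 0.0, 1.0]] None None [[ 2.75982346e-04 -3.14242253e-01  9.49342789e-01 -1.46734554e-01]
 [ 9.99999384e-01 -9.33848082e-04 -5.99822012e-04 -4.08105026e-04]
 [ 1.07503136e-03  9.49342369e-01  3.14241802e-01 -8.17274115e-02]
 [ 0.00000000e+00  0.00000000e+00  0.00000000e+00  1.00000000e+00]]
```

View pics/scene0.png

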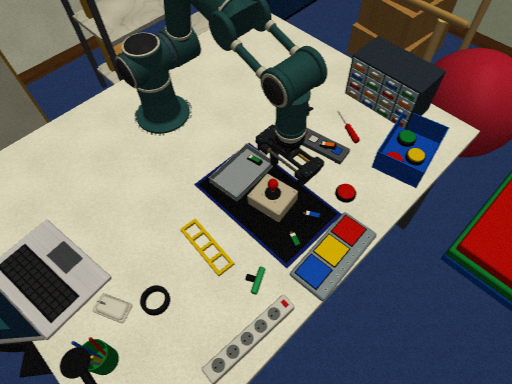

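View pics/side0.png

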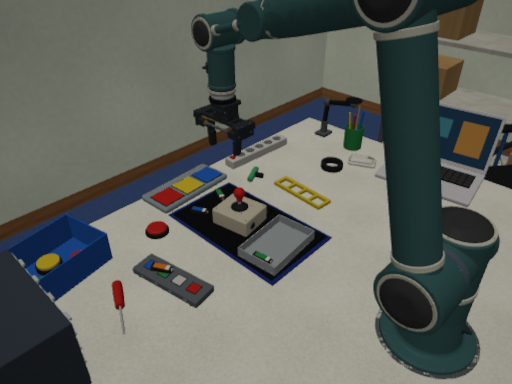

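View pics/wrist0.png

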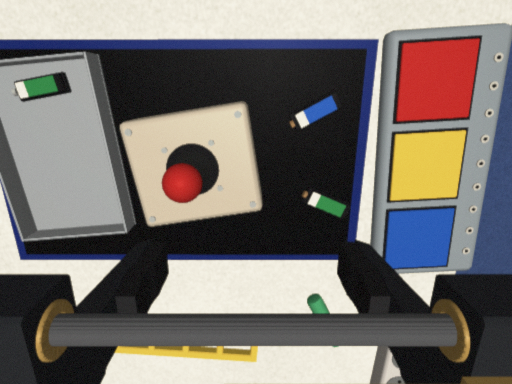

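Panel with the switch is on the left: side image around (172,278), scene image around (325,145). The guard is on the right, at scene (207,246). Tray, joystick and mat lie between. I'll write helpers and get rough positions.

```bash
cat > h.py <<'E'
import numpy as np, cv2
from scipy.spatial.transform import Rotation as R
def pose(c,st=None):
    if c.get('T_tool_cam') is not None and getattr(c['T_tool_cam'],'shape',())==(4,4):
        T=np.eye(4);T[:3,:3]=R.from_rotvec(st['tcp_rot']).as_matrix();T[:3,3]=st['tool_pos'];T=T@c['T_tool_cam']
        return T[:3,:3],T[:3,3]
    return R.from_rotvec(c['orientation']).as_matrix(),np.array(c['position'])
def onplane(c,uv,z,st=None):
    Rm,p=pose(c,st);uv=np.atleast_2d(uv).astype(float);K=c['intrinsics']
    d=np.c_[(uv[:,0]-K[0,2])/K[0,0],(uv[:,1]-K[1,2])/K[1,1],np.ones(len(uv))]@Rm.T
    return p+d*((z-p[2])/d[:,2])[:,None]
def cloud(c,st=None):
    Rm,p=pose(c,st);K=c['intrinsics'];Z=c['z_map'];v,u=np.mgrid[:Z.shape[0],:Z.shape[1]]
    P=np.stack([(u-K[0,2])/K[0,0]*Z,(v-K[1,2])/K[1,1]*Z,Z],-1)
    W=P@Rm.T+p;W[Z<=0]=np.nan;return W
def project(c,X,st=None):
    Rm,p=pose(c,st);K=c['intrinsics'];q=(np.atleast_2d(X)-p)@Rm;q=q@K.T;return q[:,:2]/q[:,2:]
def look(name):
    from cell import manip,cams
    st=manip.state();c=cams.capture(name);return c,st
def hsv(c): return cv2.cvtColor(c['image'],cv2.COLOR_BGR2HSV)
def rotdown(a):  # tool x down, tool y horizontal at angle a from world x
    y=np.array([np.cos(a),np.sin(a),0]);x=np.array([0,0,-1.]);z=np.cross(x,y)
    return R.from_matrix(np.c_[x,y,z]).as_rotvec()
E
python3 - <<'E'
from h import *
for n in ['scene','side']:
    c=dict(np.load(f'{n}0.npz',allow_pickle=True));W=cloud(c)
    print(n)
    pts={'scene':dict(guard=(207,247),sw=(328,145),ball=(273,184),btn=(346,191),tray=(240,178),T=(257,280),tape=(155,300),mouse=(112,306),sd=(350,130)),
     'side':dict(sw=(158,267),red=(193,288),white=(180,280),ball=(239,192),btn=(157,229),tray=(277,243),T=(255,174),tape=(331,164),sd=(119,298))}[n]
    for k,(u,v) in pts.items(): print(k,np.round(W[v,u],3))
    h=hsv(c);m=cv2.inRange(h,(20,120,100),(35,255,255))
    nn,l,s,ct=cv2.connectedComponentsWithStats(m)
    for i in range(1,nn):
        if s[i,4]>60: print('yellow',s[i],ct[i].round(1),onplane(c,ct[i],.012).round(3))
    print(R.from_rotvec([1.208,1.211,-1.211]).as_matrix().round(2)) if n=='side' else 0
E
```

```text
scene
guard [ 0.585 -0.264  0.008]
sw [0.601 0.309 0.035]
ball [ 0.622 -0.002  0.128]
btn [0.77  0.205 0.021]
tray [ 0.465 -0.007  0.01 ]
T [ 0.78  -0.232  0.023]
tape [ 0.603 -0.483  0.   ]
mouse [ 0.543 -0.581  0.032]
sd [0.608 0.432 0.023]
yellow [408 148  17  13 174] [415.9 154.1] [[0.848 0.517 0.012]]
yellow [180 219  54  57 720] [206.9 246.8] [[ 0.586 -0.264  0.012]]
yellow [314 235  35  31 592] [331.3 249.7] [[0.873 0.004 0.012]]
side
sw [0.594 0.323 0.039]
red [0.484 0.298 0.022]
white [0.528 0.304 0.025]
ball [0.6   0.016 0.125]
btn [0.747 0.219 0.022]
tray [0.457 0.003 0.005]
T [ 0.76  -0.222  0.015]
tape [ 0.616 -0.498 -0.001]
sd [0.591 0.444 0.022]
yellow [172 177  31  17 285] [187.4 184.6] [[ 0.886 -0.009  0.012]]
yellow [275 176  55  33 503] [301.5 191.9] [[ 0.566 -0.25   0.012]]
yellow [ 36 254  23  16 276] [ 47.1 261.2] [[0.86  0.505 0.012]]
[[-0.  1.  0.]
 [-0.  0. -1.]
 [-1. -0.  0.]]
```

Run:
```python
from h import *
from cell import manip
st=manip.state()
for n in ['scene','side','wrist']:
    c=dict(np.load(f'{n}0.npz',allow_pickle=True));h=hsv(c)
    m=cv2.inRange(h,(0,150,80),(8,255,255))|cv2.inRange(h,(172,150,80),(180,255,255))
    k,l,s,ct=cv2.connectedComponentsWithStats(m)
    for i in range(1,k):
        if s[i,4]>40: print(n,s[i],ct[i].round(1),'z.1155',onplane(c,ct[i],.1155,st).round(3)[0],'z.02',onplane(c,ct[i],.02,st).round(3)[0])
print(st['tool_pos'],R.from_rotvec(st['tcp_rot']).as_matrix().round(3))
manip.move_pose([.54,.325,.2],rotdown(0))
c,st=look('wrist');cv2.imwrite('pics/w1.png',c['image']);np.savez('w1.npz',**c,**{'tool_pos':st['tool_pos'],'tcp_rot':st['tcp_rot']})
print(st['clock'],st['tool_pos'])
for n in ('scene','side'):
    c,_=look(n);np.savez(n+'1.npz',**c);cv2.imwrite(f'pics/{n}1.png',c['image'])
```

```text
scene [ 432   48   80   96 5673] [478.1  90.9] z.1155 [0.868 0.84  0.115] z.02 [0.847 0.967 0.02 ]
scene [345 124  14  19 112] [351.6 132.5] z.1155 [0.66  0.349 0.115] z.02 [0.619 0.43  0.02 ]
scene [387 152  16   9  79] [395.3 155.5] z.1155 [0.826 0.37  0.115] z.02 [0.8   0.452 0.02 ]
scene [268 179  10  10  81] [272.5 183.4] z.1155 [0.614 0.004 0.115] z.02 [0.568 0.052 0.02 ]
scene [ 460  179   52  103 2770] [493.7 234.9] z.1155 [1.197 0.324 0.115] z.02 [1.207 0.401 0.02 ]
scene [337 184  19  15 216] [345.7 190.9] z.1155 [0.797 0.144 0.115] z.02 [0.769 0.205 0.02 ]
scene [332 216  34  29 543] [348.4 229.8] z.1155 [0.888 0.042 0.115] z.02 [0.869 0.093 0.02 ]
side [151 188  33  18 312] [167.  196.2] z.1155 [0.748 0.169 0.116] z.02 [0.869 0.091 0.02 ]
side [234 188  11  14 100] [238.6 193.4] z.1155 [0.605 0.012 0.116] z.02 [ 0.707 -0.086  0.02 ]
side [147 222  20  12 195] [156.4 227.6] z.1155 [0.648 0.278 0.116] z.02 [0.756 0.215 0.02 ]
side [113 281  11  28 229] [117.8 293.7] z.1155 [0.517 0.475 0.116] z.02 [0.607 0.438 0.02 ]
side [187 282  14  12  95] [193.5 287.6] z.1155 [0.41  0.348 0.116] z.02 [0.486 0.294 0.02 ]
wrist [ 396   38   84   84 5954] [436.3  79.2] z.1155 [0.819 0.09  0.115] z.02 [0.871 0.093 0.02 ]
wrist [ 162  163   40   39 1216] [181.7 182.4] z.1155 [0.612 0.005 0.115] z.02 [ 0.589 -0.022  0.02 ]
[6.74431438e-01 1.83193070e-05 2.37635817e-01] [[-0.002  1.     0.   ]
 [ 0.     0.    -1.   ]
 [-1.    -0.002 -0.   ]]
1.4833 [0.54081192 0.32424014 0.20029808]
```

View pics/w1.png

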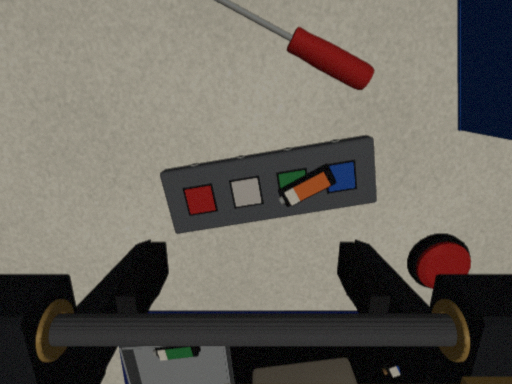

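The wrist view shows the panel: red key (200,200), white (246,192), green (292,180, partly covered) and blue (341,177). The switch lies from (290,196) to (332,172), at an angle to the row. I'll measure the keys and switch on their planes.

Run:
```python
from h import *
c=dict(np.load('w1.npz'));st=c
h=hsv(c)
def blobs(m,z,lab,roi=(155,130,380,235),mn=60):
    mm=np.zeros_like(m);x0,y0,x1,y1=roi;mm[y0:y1,x0:x1]=m[y0:y1,x0:x1]
    cs,_=cv2.findContours(mm,cv2.RETR_EXTERNAL,cv2.CHAIN_APPROX_NONE)
    for q in cs:
        if cv2.contourArea(q)<mn: continue
        P=onplane(c,q[:,0,:],z,st)[:,:2]
        r=cv2.minAreaRect((P*1000).astype(np.float32))
        print(lab,np.round(r[0],1),np.round(r[1],1),round(r[2],1))
blobs(cv2.inRange(h,(0,150,70),(8,255,255))|cv2.inRange(h,(172,150,70),(180,255,255)),.026,'red')
blobs(cv2.inRange(h,(0,0,120),(180,60,255)),.026,'white')
blobs(cv2.inRange(h,(45,100,40),(85,255,255)),.026,'green')
blobs(cv2.inRange(h,(100,150,60),(130,255,255)),.026,'blue')
blobs(cv2.inRange(h,(5,150,130),(22,255,255)),.040,'orange')
blobs(cv2.inRange(h,(0,0,100),(180,60,255)),.040,'white@40')
W=cloud(c,st)
for u,v in [(200,200),(246,192),(341,177),(315,185),(290,196),(270,200),(200,150),(330,172)]: print(u,v,W[v,u].round(3),c['image'][v,u])
cv2.imwrite('pics/crop1.png',cv2.resize(c['image'][120:245,150:390],None,fx=3.3,fy=3.3,interpolation=cv2.INTER_CUBIC))
```

```text
red [484.4 295.4] [27.8 28.3] 9.6
white [556.5 311.8] [113.4 247.8] 89.9
green [581.4 318.7] [27.3 15. ] 9.7
blue [632.5 320.4] [27.2 28.5] 9.4
orange [599.6 314.4] [33.2 14.8] 28.3
white@40 [555.8 315.9] [108.5 236.9] 89.9
200 200 [0.484 0.295 0.026] [ 27  27 121]
246 192 [0.534 0.304 0.027] [127 135 141]
341 177 [0.632 0.32  0.027] [112  55  29]
315 185 [0.603 0.316 0.04 ] [ 31  72 148]
290 196 [0.579 0.304 0.039] [137 151 157]
270 200 [0.559 0.295 0.025] [63 62 59]
200 150 [0.483 0.344 0.   ] [135 149 153]
330 172 [0.617 0.329 0.04 ] [17 15  9]
```

View pics/crop1.png

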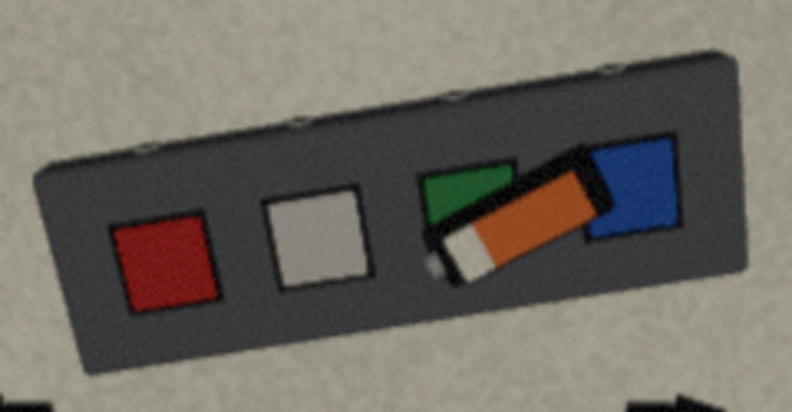

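Red-to-blue spacing measures 150.2 mm (expected 150) and key size about 28 mm, so the panel centre is about (0.5584, 0.3079) with yaw 9.55°. Switch yaw is about 28°. Next I'll refine the switch centre and the tray corners.

Run:
```python
from h import *
c=dict(np.load('w1.npz'));h=hsv(c)
# switch: depth-above-keys mask
W=cloud(c,c)
m=((W[...,2]>.0335)&(W[...,2]<.047)).astype(np.uint8)*255
mm=np.zeros_like(m);mm[150:215,270:345]=m[150:215,270:345]
cs,_=cv2.findContours(mm,cv2.RETR_EXTERNAL,cv2.CHAIN_APPROX_NONE)
for q in cs:
    if cv2.contourArea(q)<100: continue
    r=cv2.minAreaRect((onplane(c,q[:,0],.04,c)[:,:2]*1000).astype(np.float32));print('sw',r)
print('sw ends manual',onplane(c,[[150+444/3.3,120+260/3.3],[150+597/3.3,120+180/3.3]],.04,c).round(4))
for n,st in (('wrist0',dict(tool_pos=[6.74288472e-01,0,2.37388e-01],tcp_rot=[1.20819201,1.21088608,-1.21080735])),('scene1',None)):
    c=dict(np.load(n+'.npz',allow_pickle=True));W=cloud(c,st)
    z=W[...,2]
    m=((z>.027)&(z<.044)&(W[...,0]>.36)&(W[...,0]<.56)&(abs(W[...,1])<.15))
    p=W[m];print(n,len(p),p.min(0),p.max(0))
    r=cv2.minAreaRect((p[:,:2]*1000).astype(np.float32));print(r)
    if n=='scene1':cv2.imwrite('pics/s1crop.png',cv2.resize(c['image'][110:280,170:370],None,fx=3.3,fy=3.3,interpolation=cv2.INTER_CUBIC))
    else: print(onplane(c,[[97,53],[132,232],[22,240]],.036,st).round(4), 'spare',onplane(c,[[42,87]],.023,st).round(4))
```

```text
sw ((596.7876586914062, 314.4552001953125), (52.611576080322266, 20.485092163085938), 29.554719924926758)
sw ends manual [[0.5731 0.301  0.04  ]
 [0.6184 0.3264 0.04  ]]
wrist0 2688 [ 0.38663811 -0.09019637  0.02700214] [0.55733975 0.1194336  0.04137119]
((472.54351806640625, 16.564666748046875), (175.34719848632812, 200.22732543945312), 4.748019695281982)
[[ 0.5174  0.1175  0.036 ]
 [ 0.5289 -0.0791  0.036 ]
 [ 0.3945 -0.0897  0.036 ]] spare [[0.4471 0.0854 0.023 ]]
scene1 292 [ 0.38202704 -0.091406    0.02701621] [0.52729137 0.1187697  0.04152739]
((454.1552429199219, 13.479507446289062), (133.92723083496094, 202.5985565185547), 4.994266033172607)
```

View pics/s1crop.png

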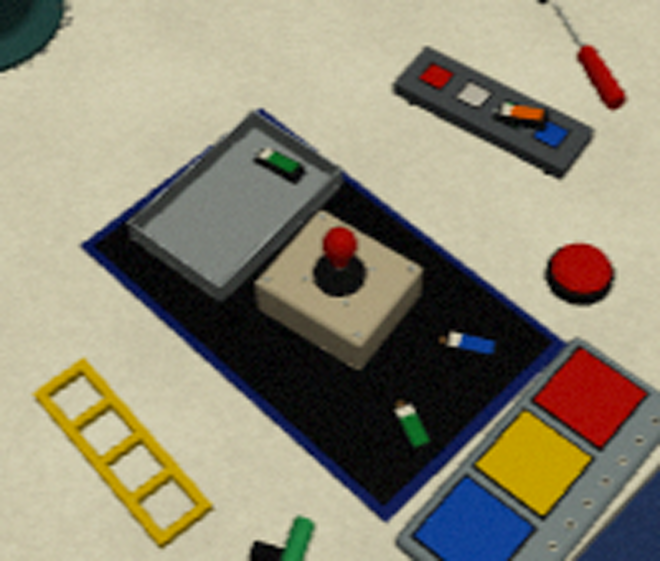

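Tray centre is (0.4545, 0.0135) with yaw about 4°, and the spare switch lies where expected. Now I'll pick up the finger switch.

Run:
```python
from h import *
from cell import manip,inverse_kinematics
for a in (119,-61):
    r=rotdown(np.deg2rad(a));print(a,inverse_kinematics([.596,.314,.1],r))
for a in (94,-86):
    print(a,inverse_kinematics([.456,-.011,.15],rotdown(np.deg2rad(a))))
a=min((119,-61),key=lambda a:abs(inverse_kinematics([.596,.314,.1],rotdown(np.deg2rad(a)))[5]))
r=rotdown(np.deg2rad(a));print('use',a)
manip.move_pose([.596,.314,.09],r)
manip.set_gripper(.05,15)
manip.move_linear([.596,.314,.029],.06)
s=manip.state();print(s['clock'],s['tool_pos'],s['contact_force'],s['gripper_width'])
for n in ('side','scene'):
    c,_=look(n);cv2.imwrite(f'pics/{n}2.png',cv2.resize(c['image'][(220 if n=='side' else 80):(330 if n=='side' else 190),(100 if n=='side' else 260):(250 if n=='side' else 410)],None,fx=5,fy=5))
```

```text
119 [ 4.47921828e-01  3.71846188e-01  1.73119441e+00 -4.44089210e-16
  1.03855205e+00 -1.62901998e+00]
-61 [ 4.47921828e-01  3.71846188e-01  1.73119441e+00 -4.44089210e-16
  1.03855205e+00  1.51257267e+00]
94 [-7.87346611e-02 -8.05759702e-02  2.14973155e+00 -4.44089210e-16
  1.07243708e+00 -1.71934416e+00]
-86 [-7.87346611e-02 -8.05759702e-02  2.14973155e+00 -4.44089210e-16
  1.07243708e+00  1.42224850e+00]
use -61
4.4583 [0.59646812 0.31421944 0.02960912] [ 0.19938921  0.92910285 -0.4549633 ] 0.049952628685822134
```

View pics/side2.png

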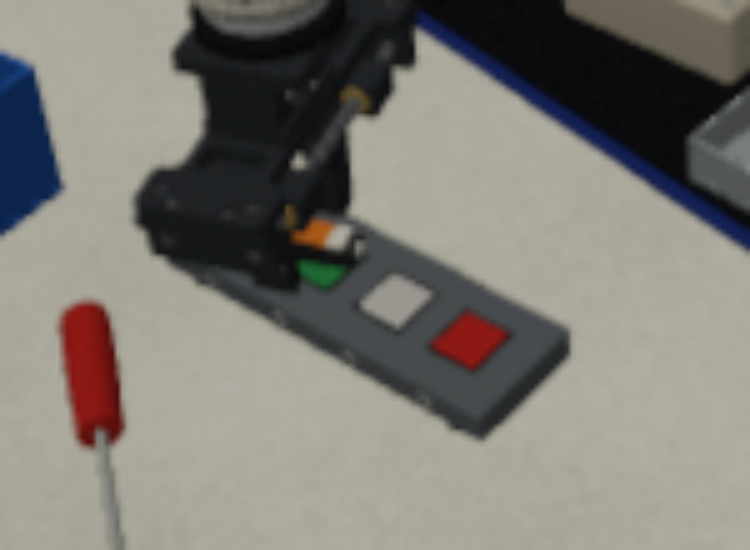

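The fingers straddle the switch with its white end at (340,240). Close, lift and check.

Run:
```python
from h import *
from cell import manip
manip.set_gripper(.0,15)
s=manip.state();print(s['clock'],s['tool_pos'],s['contact_force'].round(2),s['gripper_width'])
manip.move_linear([.596,.314,.12],.12)
s=manip.state();print(s['clock'],s['gripper_width'],s['contact_force'].round(2))
manip.move_pose([.456,-.011,.12],rotdown(np.deg2rad(-86)))
s=manip.state();print(s['clock'],s['tool_pos'],s['gripper_width'])
for n in ('side','scene'):
    c,_=look(n);cv2.imwrite(f'pics/{n}3.png',c['image'])
c,_=look('side');cv2.imwrite('pics/side3c.png',cv2.resize(c['image'][120:330,130:360],None,fx=3,fy=2.8))
```

```text
5.0917 [0.59605825 0.31400304 0.02910488] [ 0.35 -0.42  0.88] 0.021814094955328468
6.0 0.02150255359753356 [ 0.11  0.69 -1.01]
7.3333 [ 0.45698893 -0.01054117  0.1203695 ] 0.021602301555531164
```

View pics/side3c.png

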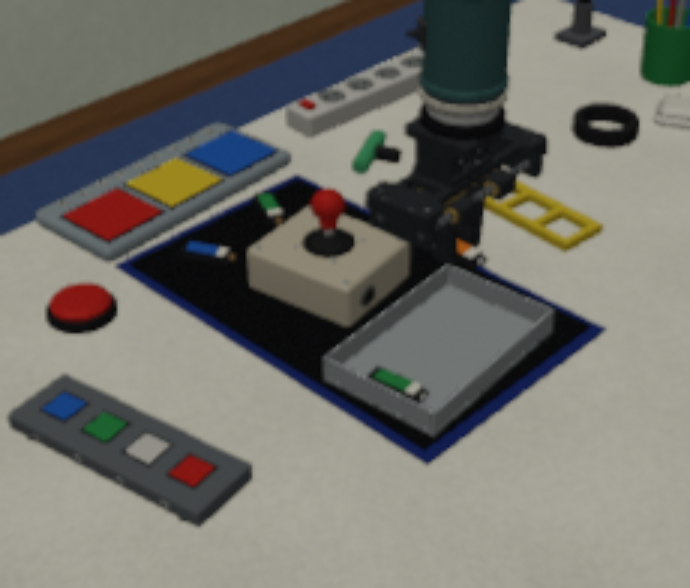

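The switch is held (width 21.6 mm) above the tray and the panel is clear. Lower, release, back off, then look from above the guard.

Run:
```python
from h import *
from cell import manip
manip.move_linear([.456,-.011,.0145],.08)
s=manip.state();print(s['clock'],s['tool_pos'],s['contact_force'].round(2))
manip.set_gripper(.045)
manip.move_linear([.456,-.011,.14],.12)
manip.move_pose([.59,-.235,.21],rotdown(0))
manip.set_gripper(.088)
c,st=look('wrist');cv2.imwrite('pics/w4.png',c['image']);np.savez('w4.npz',**c,tool_pos=st['tool_pos'],tcp_rot=st['tcp_rot'])
print(st['clock'],st['tool_pos'])
for n in ('side','scene'):
    c,_=look(n);cv2.imwrite(f'pics/{n}4.png',c['image'])
```

```text
8.95 [ 0.45663784 -0.01105392  0.01506528] [-0.04  0.4  -0.45]
13.0583 [ 0.59002401 -0.23503795  0.21002169]
```

View pics/w4.png

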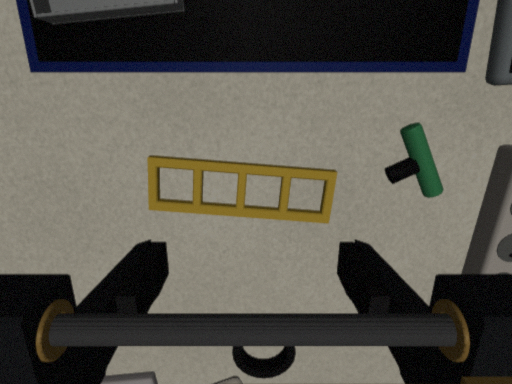

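View pics/side4.png

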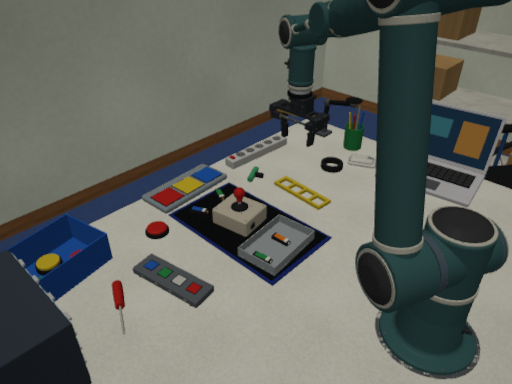

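The finger switch lies flat in the tray, at side (281,239). The guard spans (150,155)–(335,222) in the wrist image. I'll measure its outline, with the near edge on z=0 and the other edges on z=12 mm.

```bash
cat > guard.py <<'E'
from h import *
def edges(c,st,ymask,z_near,z_top,roi):
    x0,y0,x1,y1=roi;mm=np.zeros_like(ymask);mm[y0:y1,x0:x1]=ymask[y0:y1,x0:x1]
    q=max(cv2.findContours(mm,cv2.RETR_EXTERNAL,cv2.CHAIN_APPROX_NONE)[0],key=cv2.contourArea)[:,0].astype(float)
    r=cv2.minAreaRect(q.astype(np.float32));b=cv2.boxPoints(r)
    return q,b
E
python3 - <<'E'
from h import *
c=dict(np.load('w4.npz'));h=hsv(c)
m=cv2.inRange(h,(18,120,60),(36,255,255));mm=np.zeros_like(m);mm[140:235,140:345]=m[140:235,140:345]
q=max(cv2.findContours(mm,cv2.RETR_EXTERNAL,cv2.CHAIN_APPROX_NONE)[0],key=cv2.contourArea)[:,0].astype(float)
print(q.min(0),q.max(0))
# columns: top and bottom edge; rows: left & right
cols=np.arange(160,325);sub=mm>0
top=np.array([[u,np.argmax(sub[:,u])-.5] for u in cols]);bot=np.array([[u,383-np.argmax(sub[::-1,u])+.5] for u in cols])
rows=np.arange(176,205);lef=np.array([[np.argmax(sub[v])-.5,v] for v in rows]);rig=np.array([[511-np.argmax(sub[v,::-1])+.5,v] for v in rows])
def line(uv,z):
    P=onplane(c,uv,z,c)[:,:2].astype(np.float32);l=cv2.fitLine(P,cv2.DIST_HUBER,0,.01,.01).ravel();d=l[:2]*np.sign(l[0] if abs(l[0])>abs(l[1]) else l[1]);return d,l[2:]
for zt in (0.,.012): print('near edge z',zt,line(top,zt))
L={k:line(v,z) for k,v,z in (('near',top,0.),('far',bot,.012),('l',lef,.012),('r',rig,.012))}
for k,(d,p) in L.items(): print(k,np.rad2deg(np.arctan2(d[1],d[0])).round(2),p)
def X(a,b):
    (d,p),(e,s)=L[a],L[b];t=np.linalg.solve(np.c_[d,-e],s-p);return p+t[0]*d
P=[X('near','l'),X('near','r'),X('far','r'),X('far','l')]
P=np.array(P);print(P.round(4),'ctr',P.mean(0).round(4),[np.linalg.norm(P[i]-P[i-1]).round(4) for i in range(4)])
# holes
cs,hi=cv2.findContours(mm,cv2.RETR_CCOMP,cv2.CHAIN_APPROX_NONE)
for k,x in enumerate(cs):
    if hi[0,k,3]>=0 and cv2.contourArea(x)>200:
        r=cv2.minAreaRect((onplane(c,x[:,0],.006,c)[:,:2]*1000).astype(np.float32));print('hole',np.round(r[0],1),np.round(r[1],1),round(r[2],1))
W=cloud(c,c);print('z bar',W[185,241],W[190,150:158,2])
cv2.imwrite('pics/w4m.png',mm)
E
```

```text
[148. 156.] [336. 222.]
near edge z 0.0 (array([ 0.99667096, -0.08152924], dtype=float32), array([ 0.577792  , -0.23163132], dtype=float32))
near edge z 0.012 (array([ 0.9966709 , -0.08152948], dtype=float32), array([ 0.5781896, -0.2289968], dtype=float32))
near -4.68 [ 0.577792   -0.23163132]
far -4.71 [ 0.5774768  -0.29271096]
l 86.79 [ 0.47095725 -0.26047602]
r 85.15 [ 0.6817428  -0.26070073]
[[ 0.4731 -0.2231]
 [ 0.6835 -0.2403]
 [ 0.6783 -0.301 ]
 [ 0.4696 -0.2838]] ctr [ 0.5761 -0.262 ] [np.float32(0.0609), np.float32(0.2111), np.float32(0.061), np.float32(0.2094)]
hole [ 651.4 -267.7] [40.5 42.7] 84.9
hole [ 600.9 -263.6] [40.5 42.8] 85.0
hole [ 551.3 -259.5] [40.5 42.6] 85.3
hole [ 500.5 -255.4] [40.9 41.8] 86.1
z bar [ 0.57661961 -0.25423323  0.01324176] [0.012916   0.01318512 0.01085662 0.01321391 0.01274128 0.01230508
 0.01215745 0.01203888]
```

Outline and holes agree: guard centre is (0.576, −0.262), yaw −4.7°, and it measures 211×61 mm. Descending to grasp it.

Run:
```python
from h import *
from cell import manip,inverse_kinematics
r=rotdown(np.deg2rad(-94.7))
print(inverse_kinematics([.576,-.262,.1],r), inverse_kinematics([.558,.308,.24],rotdown(np.deg2rad(-80.45))))
manip.move_pose([.576,-.262,.09],r)
manip.move_linear([.576,-.262,.005],.06)
s=manip.state();print(s['clock'],s['tool_pos'],s['contact_force'].round(2),s['gripper_width'])
c,_=look('side');cv2.imwrite('pics/side5.png',cv2.resize(c['image'][130:230,230:370],None,fx=5,fy=5,interpolation=cv2.INTER_CUBIC))
c,_=look('scene');cv2.imwrite('pics/scene5.png',cv2.resize(c['image'][190:300,150:290],None,fx=5,fy=5,interpolation=cv2.INTER_CUBIC))
```

```text
[-4.66248933e-01  3.02073296e-01  1.82538552e+00 -4.44089210e-16
  1.01413384e+00  1.18657787e+00] [ 4.65278109e-01  1.92763358e-01  1.68800620e+00 -4.44089210e-16
  1.26082310e+00  1.86939549e+00]
16.2 [ 0.57642055 -0.26221342  0.00554425] [ 0.82  0.45 -0.33] 0.08832976522872361
```

View pics/side5.png

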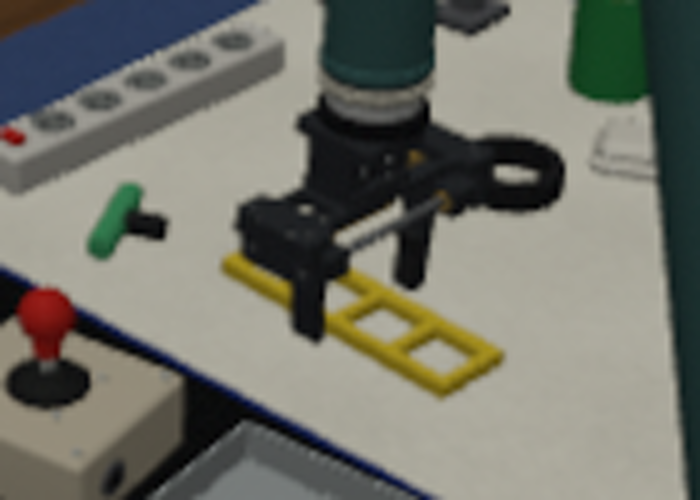

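View pics/scene5.png

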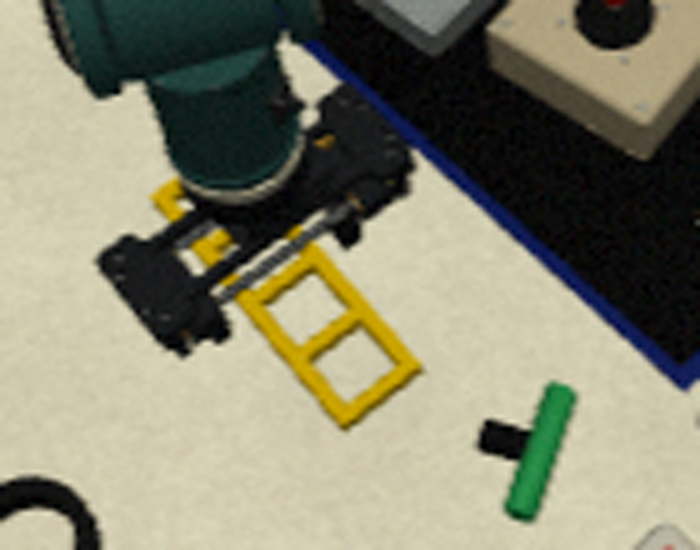

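The fingers straddle the guard at mid-length, tips near the table. Grip and lift.

Run:
```python
from h import *
from cell import manip
manip.set_gripper(.04,30)
s=manip.state();print(s['clock'],s['tool_pos'],s['contact_force'].round(2),s['gripper_width'])
p=s['tool_pos']
manip.move_linear([p[0],p[1],.24],.12)
s=manip.state();print(s['clock'],s['tool_pos'],s['contact_force'].round(2),s['moment'].round(3),s['gripper_width'])
c,st=look('wrist');cv2.imwrite('pics/w6.png',c['image'])
c,_=look('side');cv2.imwrite('pics/side6.png',c['image'])
```

```text
16.8167 [ 0.57600988 -0.26197988  0.00504189] [-0.37  0.39  0.82] 0.061685818882863
18.925 [ 0.57561158 -0.26179543  0.23904164] [-0.16  0.01 -1.66] [ 0.078  0.011 -0.011] 0.06153066582382131
```

View pics/w6.png

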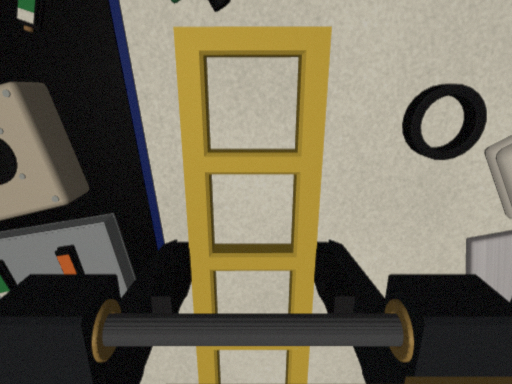

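View pics/side6.png

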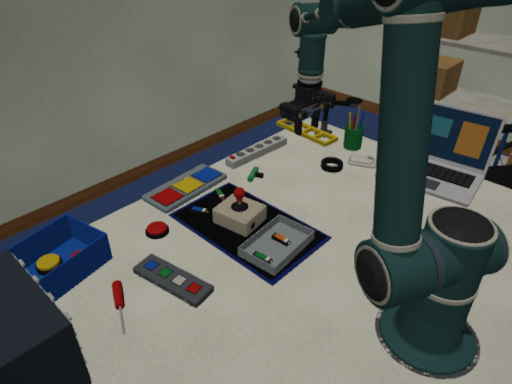

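The guard is held (61.5 mm width). In the wrist view its far end is at (175–331,28) and it looks straight. Carry it high over the tray and joystick to above the panel, then measure the guard in the hand.

Run:
```python
from h import *
from cell import manip
manip.move_linear([.5584,.3079,.24],.2,rotdown(np.deg2rad(-80.45)))
s=manip.state();print(s['clock'],s['tool_pos'],s['gripper_width'])
manip.move_linear([.5584,.3079,.11],.12)
manip.dwell(.3)
c,st=look('wrist');cv2.imwrite('pics/w7.png',c['image']);np.savez('w7.npz',**c,tool_pos=st['tool_pos'],tcp_rot=st['tcp_rot'])
print(st['clock'],st['tool_pos'],R.from_rotvec(st['tcp_rot']).as_matrix().round(4))
for n in('side','scene'):
    c,_=look(n);np.savez(n+'7.npz',**c);cv2.imwrite(f'pics/{n}7.png',c['image'])
```

```text
22.025 [0.558561   0.3073188  0.24001499] 0.06160128264223092
23.5583 [0.5587168  0.30805321 0.11062384] [[ 9.000e-04  1.659e-01 -9.861e-01]
 [ 5.000e-04 -9.861e-01 -1.659e-01]
 [-1.000e+00 -3.000e-04 -1.000e-03]]
```

View pics/w7.png

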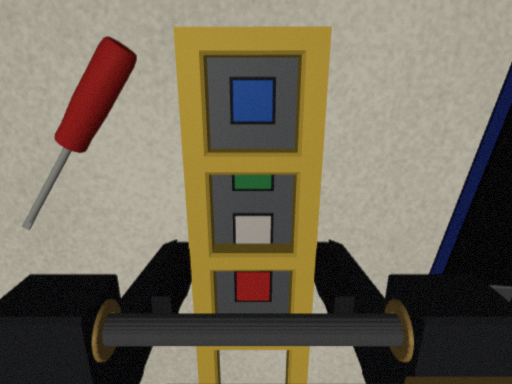

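View pics/side7.png

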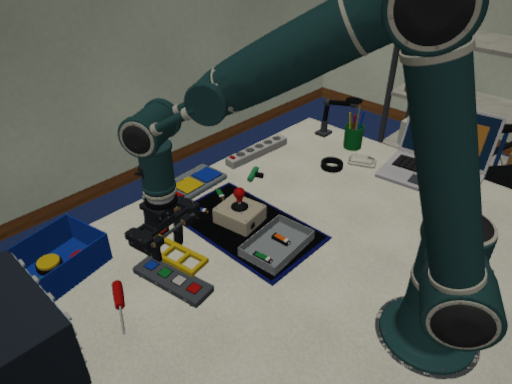

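The view through the openings shows the keys nearly centred laterally. Now the guard's tilt (from depth) and position in the hand (from its edges).

```bash
cat > meas.py <<'E'
from h import *
import sys
def meas(c,st,pc=np.array([.5584,.3079]),yaw=np.deg2rad(9.55)):
    h=hsv(c);W=cloud(c,st)
    m=cv2.inRange(h,(18,120,120),(36,255,255));m[270:]=0
    k,l,s,ct=cv2.connectedComponentsWithStats(m);i=1+np.argmax(s[1:,4]);m=(l==i)
    e=cv2.erode(m.astype(np.uint8),np.ones((5,5)))>0
    P=W[e];P=P[np.isfinite(P[:,0])]
    P=P[abs(P[:,2]-np.median(P[:,2]))<.006]
    ex=np.array([np.cos(yaw),np.sin(yaw)]);ey=np.array([-ex[1],ex[0]])
    q=np.c_[(P[:,:2]-pc)@ex,(P[:,:2]-pc)@ey]
    co,*_=np.linalg.lstsq(np.c_[q,np.ones(len(q))],P[:,2],rcond=None)
    print('top plane slope deg x,y',np.rad2deg(co[:2]).round(2),'z at centre',co[2].round(4),'n',len(q),'q range',q.min(0).round(3),q.max(0).round(3))
    zt=co[2]
    def loc(uv,z):
        X=onplane(c,uv,z,st)[:,:2]-pc;return np.c_[X@ex,X@ey]
    # rim plane with slope in x
    def loct(uv):
        a=loc(uv,zt)
        for _ in range(3):
            a=np.vstack([loc(u,zt+co[0]*a[j,0]+co[1]*a[j,1])[0] for j,u in enumerate(np.atleast_2d(uv))])
        return a
    rows=np.arange(45,235)
    L=np.array([[np.argmax(m[v])-.5,v] for v in rows]);Rr=np.array([[511-np.argmax(m[v,::-1])+.5,v] for v in rows])
    cols=np.arange(190,318);T=np.array([[u,np.argmax(m[:,u])-.5] for u in cols])
    a,b,t=loct(L),loct(Rr),loct(T)
    f=lambda a:np.polyfit(a[:,0],a[:,1],1)
    fa,fb=f(a),f(b);print('side edges yaw err deg',np.rad2deg([fa[0],fb[0]]).round(2),'y edges at x=0',fa[1].round(4),fb[1].round(4),'-> y centre',((fa[1]+fb[1])/2).round(4),'at x=.1',((fa[0]+fb[0])/2*.1+(fa[1]+fb[1])/2).round(4))
    ft=np.polyfit(t[:,1],t[:,0],1);print('end edge x',ft[1].round(4),'(.105) -> x centre',(ft[1]-.105).round(4),'slope',np.rad2deg(ft[0]).round(2))
    # blue key
    mb=cv2.inRange(h,(100,150,60),(130,255,255));mb[:,:200]=0;mb[:,305:]=0;mb[180:]=0
    k,l,s,ct=cv2.connectedComponentsWithStats(mb);i=1+np.argmax(s[1:,4]);print('blue key',ct[i].round(1),s[i],loc([ct[i]],.026).round(4))
    return co
E
python3 - <<'E'
from meas import *
c=dict(np.load('w7.npz'));meas(c,c)
E
```

```text
top plane slope deg x,y [0.06 0.07] z at centre 0.1183 n 14592 q range [-0.002 -0.03 ] [0.105 0.03 ]
side edges yaw err deg [ 0.01 -0.01] y edges at x=0 0.031 -0.0308 -> y centre 0.0001 at x=.1 0.0001
end edge x 0.1055 (.105) -> x centre 0.0005 slope 0.06
blue key [252.3 100.4] [ 232   80   41   42 1692] [[0.0752 0.0001]]
```

In the hand, the guard is level within 0.1° with no yaw error and centred within 0.5 mm. Its underside sits about 4.3–5 mm below the TCP, so TCP z = 0.0387 puts it about 10 mm above the face. Lowering slowly.

Run:
```python
from meas import *
from cell import manip
manip.move_linear([.5582,.3079,.06],.06)
manip.move_linear([.5582,.3079,.0387],.03)
manip.dwell(.5)
c,st=look('wrist');cv2.imwrite('pics/w8.png',c['image'])
print(st['clock'],st['tool_pos'],st['contact_force'].round(2),st['gripper_width'],abs(st['joint_velocities']).max())
meas(c,st)
im=[]
for n,(x,y) in dict(side=(100,220),scene=(250,70)).items():
    c,_=look(n);cv2.imwrite(f'pics/{n}8f.png',c['image']);im.append(cv2.resize(c['image'][y:y+120,x:x+140],None,fx=2.8,fy=2.8,interpolation=cv2.INTER_CUBIC))
cv2.imwrite('pics/c8.png',np.hstack(im))
```

```text
26.05 [0.55824157 0.30792089 0.03879225] [-0.1  -0.76 -0.91] 0.061619126867021964 0.0021653445923714328
top plane slope deg x,y [-0.01  0.03] z at centre 0.0464 n 14245 q range [-0.003 -0.03 ] [0.105 0.03 ]
side edges yaw err deg [-0.   -0.03] y edges at x=0 0.0309 -0.0308 -> y centre 0.0001 at x=.1 0.0
end edge x 0.1051 (.105) -> x centre 0.0001 slope -0.4
blue key [252.1 103.1] [ 223   73   59   61 3487] [[0.0755 0.0001]]
```

View pics/w8.png

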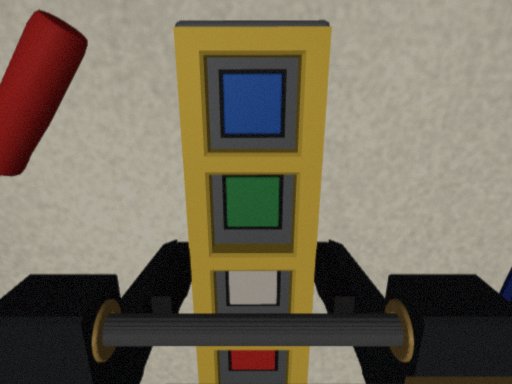

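View pics/c8.png

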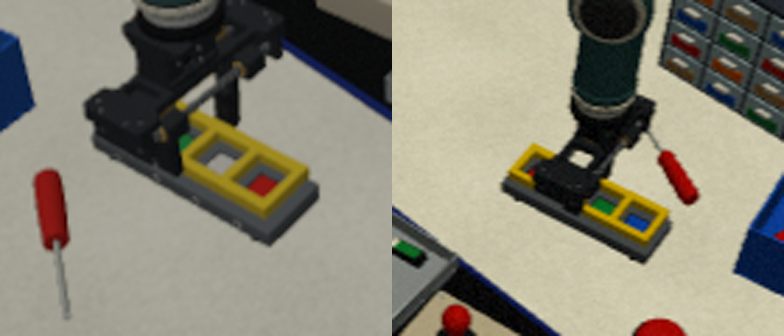

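View pics/scene8f.png

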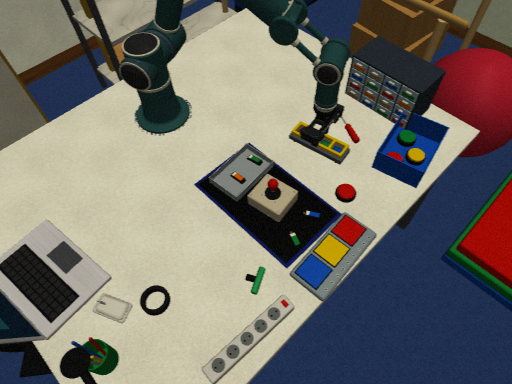

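Keys are centred in the openings: blue at (252,103) and green at (253,202). The guard is level, with its top at 46.4 mm and so its underside about 10.4 mm above the face. Both switches are in the tray and the bystanders look undisturbed. Handing in.

Run:
```python
from cell import manip,order
s=manip.state();print(s['clock'],s['tool_pos'],s['gripper_width'])
print(order.close_job())
```

```text
26.2 [0.55819557 0.30790169 0.03870094] 0.0614794567149958
the job is handed in; nothing more can be done
None
```

I put the orange-labelled switch in the light grey tray. I then carried the keyguard over the tray and joystick at about 0.24 m and am still holding it above the panel. The job was handed in at 26.2 s.

**Last checks (wrist camera):**
- **Height:** the guard's underside is about 10.4 mm above the panel's face.
- **Level and alignment:** tilt and yaw errors are under 0.1°, taken from the guard's top face and side edges. The end-edge fit gave a −0.4° slope, which I put down to the dark panel edge showing behind it.
- **Centring:** the blue key is within about 0.5 mm of the middle of its opening; the green key looks centred, and the white and red keys were partly hidden by the gripper.
- **Grip:** steady at 61.5 mm, with the arm still and no sign of contact.
- **Other things on the table:** both switches lie in the tray, and the loose items look undisturbed.

**Disagreement:** the side camera placed things up to about 2 cm away from where the scene camera put them. The scene and wrist cameras agreed with each other, so I used the side camera only for visual checks.

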